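# Populate the DIN rail of a small control panel

## Task

Finish the DIN rail on the mounting plate so the four loose devices stand in wiring order: in the free length between the two fixed devices put the narrow one-lever breaker right beside the power supply, and the main switch with the wide lever between that breaker and the terminal strip; put the timer relay with the two dials right beside the power supply on its other side, and the service socket right beside the terminal strip on its other side. Seat every device squarely down over both edges of the rail, and where one goes right beside another leave no more than 20 mm between them. The spare three-lever breaker stays where it is on the bench.

Things in the scene. Friction and masses are not known exactly. Their poses are not given: they have to be found in the camera images.
- mount_plate: Fixed steel plate, 2 mm thick, with a top-hat rail 35 mm wide (x), 360 mm long (y, +-180 mm), top 17 mm up. Origin: mid-rail at bench height, z up. A seated device straddles the rail: lowered on, no snap, held by weight, 1.5 mm play each side in x; its origin 10 mm above the plate's, on the rail's centre line, x along the plate's x (a half turn is fine). Wiring duct 40 mm tall at x 53 to 80 mm.
- power_supply: Power supply fixed on the rail, left or right: mid-grey (darker than the loose devices), 54 mm along the rail (y), 90 mm across (x), stepped like the loose devices (nose 45 mm wide), vent slots on top, no lever. Origin on its centre line 10 mm above the plate's origin, axes as the plate's; top 80 mm above the bench.
- terminal_strip: Terminal strip fixed on the rail: low row of thin terminal blocks with screws between black end plates, 50 mm along the rail (y), 52 mm across (x), top 55 mm above the bench. Origin on its centre line 10 mm above the plate's origin, axes as the plate's. Its origin is 130 to 146 mm from the power supply's, leaving 78 to 94 mm of free rail between them.
- breaker: Breaker: the narrowest, one short black lever on top. Pale grey DIN-rail device, 120 g, loose, upright. Body 90 mm across the rail (x) by 18 mm along it (y), 70 mm tall (lever to 79 mm). Origin: centre of underside, z up. Grip the nose: z 44 to 70 mm, 45 mm wide in x; below it shoulders reach x = +-45 mm. Recess under it along y: 38 mm wide, 7 mm deep, mouth bevelled to 46 mm.
- main_switch: Main switch: one wide black lever (24 mm) on top. Pale grey DIN-rail device, 180 g, loose, upright. Body 90 mm across the rail (x) by 36 mm along it (y), 70 mm tall (lever to 79 mm). Origin: centre of underside, z up. Grip the nose: z 44 to 70 mm, 45 mm wide in x; below it shoulders reach x = +-45 mm. Recess under it along y: 38 mm wide, 7 mm deep, mouth bevelled to 46 mm.
- timer_relay: Timer relay: two round black dials on top, no lever. Pale grey DIN-rail device, 140 g, loose, upright. Body 90 mm across the rail (x) by 27 mm along it (y), 70 mm tall (dials to 73). Origin: centre of underside, z up. Grip the nose: z 44 to 70 mm, 45 mm wide in x; below it shoulders reach x = +-45 mm. Recess under it along y: 38 mm wide, 7 mm deep, mouth bevelled to 46 mm.
- service_socket: Service socket: round outlet face 39 mm across on top. Pale grey DIN-rail device, 160 g, loose, upright. Body 90 mm across the rail (x) by 45 mm along it (y), 70 mm tall (rim to 73). Origin: centre of underside, z up. Grip the nose: z 44 to 70 mm, 45 mm wide in x; below it shoulders reach x = +-45 mm. Recess under it along y: 38 mm wide, 7 mm deep, mouth bevelled to 46 mm.
- spare_breaker: Spare breaker, to stay where it is: same make and shape as the loose devices but 54 mm wide (y), with three black levers joined by a bar. 90 mm in x, 70 mm tall (levers to 79 mm), 300 g. Stands loose on the bare bench left of the mat, 2 mm lower. Origin: centre of its underside, z up.

How it is judged:
At the end, for the whole second after the job is handed in: All four devices at rest, seated on the rail (height within 3 mm, off centre under 4 mm, square within 0.17 rad), in the order timer relay, power supply, breaker, main switch, terminal strip, service socket; gaps at the relay, breaker and socket up to 22 mm; spare moved under 30 mm (z of breaker in the frame of mount_plate between 0.007 and 0.0125 m and x of breaker in the frame of mount_plate between -0.004 and 0.004 m and y of breaker in the frame of mount_plate between -0.175 and 0.175 m and angle between each of breaker, main_switch, timer_relay, service_socket's own z axis and vertical below 0.06 rad and angle between the x axis of each of breaker, main_switch, timer_relay, service_socket and the x axis of mount_plate, either way round below 0.17 rad and linear speed of each of breaker, main_switch, timer_relay, service_socket below 0.01 m/s and angular speed of each of breaker, main_switch, timer_relay, service_socket below 0.1 rad/s and z of main_switch in the frame of mount_plate between 0.007 and 0.0125 m and x of main_switch in the frame of mount_plate between -0.004 and 0.004 m and y of main_switch in the frame of mount_plate between -0.175 and 0.175 m and z of timer_relay in the frame of mount_plate between 0.007 and 0.0125 m and x of timer_relay in the frame of mount_plate between -0.004 and 0.004 m and y of timer_relay in the frame of mount_plate between -0.175 and 0.175 m and z of service_socket in the frame of mount_plate between 0.007 and 0.0125 m and x of service_socket in the frame of mount_plate between -0.004 and 0.004 m and y of service_socket in the frame of mount_plate between -0.175 and 0.175 m and horizontal distance between breaker and power_supply below 0.058 m and horizontal distance between breaker and terminal_strip below 0.13 m and horizontal distance between main_switch and power_supply below 0.13 m and horizontal distance between main_switch and terminal_strip below 0.09 m and horizontal distance between timer_relay and power_supply below 0.0625 m and horizontal distance between timer_relay and terminal_strip above 0.16 m and horizontal distance between service_socket and terminal_strip below 0.0695 m and horizontal distance between service_socket and power_supply above 0.16 m and distance of spare_breaker from where it was at the start of the episode below 0.03 m and angle between spare_breaker's own z axis and vertical below 0.2 rad); the robot touches nothing.
It fails at once if the spare three-lever breaker is pushed away or knocked over (distance of spare_breaker from where it was at the start of the episode above 0.03 m or angle between spare_breaker's own z axis and vertical above 0.3 rad).
It also fails if it takes over 90 s, if anything falls off the work surface, if the arm or the gripper's body presses on something with over 40 N, if the wrist force passes 120 N, or if a joint passes its speed limit or range.

## Robot

A 6-joint arm with a two-finger parallel gripper is mounted at the origin on a cart in front of the work surface, level with it; the furniture and walls round the work are solid. World frame = base frame: x ahead of the robot, y to its left, z up, the work surface at z = 0. Lengths are in m, angles in rad, forces in N, time in s.
With the tool pointing down it reaches from about 0.35 to 0.975 m from the base axis. Payload 4.9 kg.
Tool frame: the origin (TCP) lies midway between the tips of the shut fingers; the grasp point (between the pads) lies 19 mm behind it; z points along the fingers, y is the line along which they close (so a half turn about z gives the same grasp; the last joint's range is limited). The gripper opens to 85 mm and grips with 20 to 120 N. Pads are 22 mm wide; open, the fingers measure 114 mm over their backs; the gripper's body (76 mm by 85 mm) begins 54 mm behind the grasp point. The pads swing forward as they close: fully open they stand 13 mm farther back than shut.
Start: joints at [-1.339, 0.053, 1.613, -0, 1.476, -0.119], TCP at [0.215, -0.587, 0.231] pointing down, gripper open.
Joint ranges: [-3.01, 3.01], [-1.01, 2.22], [0.06, 2.58], [-1.02, 4.17], [0.09, 2.62], [-3.14, 3.14]. Speed limits (rad/s): [2.57, 2.57, 3.14, 3.14, 3.14, 3.14].

## Interface

Orientations are given as a rotation vector (axis times angle).
In Python, from station import ctrl, optics, job gives the robot as it stands.
- The arm moves only by the shell command python3 -m jog 'ROWS' [OPENING] [FORCE]. ROWS is JSON, a list of rows, each a list of 2 entries, a list of its own where there are three numbers: the shift along the tool's x, y, z in m, then the turn, a rotation vector about the tool's x, y, z in rad. A call has 1 to 5 rows; each row is the pose to reach, as a shift and turn from the pose commanded when the call began, along the tool's axes at that moment; what a row does not reach only later rows make up. A row lasts 1/10 s, in which the tool goes at most 50 mm and 8.59 degrees, less where a joint would pass 70% of its speed; a pose out of reach is approached as far as the arm can. A call with a gripper value outside its range is refused whole. OPENING is the opening, from 0 (shut) to 1 (fully open), set as the call begins (- or left out, the last holds). The fingers move at their own pace and stop on an object; FORCE is the grip in N (left out, the last holds). Time passes only in rows, so rows that repeat a pose let the fingers close. It gives the time, the measured TCP pose, the force, the opening and the grip force at its end, in the units of the state.
- ctrl.get_obs(): the state, without advancing time (a new reading comes with each control period).
- optics.get_image(name): name is "scene" or "top"; returns a dict with "image" (420x560x3 uint8, blue, green, red), "fx", "fy", "cx", "cy" (pixels), "rvec" (rotation vector, rad) and "tvec" (3), from world to camera coordinates, as OpenCV has them. Camera axes: x right, y down, z forward; pixel columns grow to the right and rows downward; lengths in m; the calibration is good to about 2 mm. A picture is of the moment at which its call begins. There is no depth.
- job.finish_job(): hands the job in; it is judged then, once.
The state is a dict: "t": time; "q": joint angles; "dq": joint speeds; "effort": joint torques, N m; "tool_pos": TCP position; "tool_rot": TCP orientation; "contact_force": force on the tool from outside, world axes, zero at the start; "wrist_torque": the same for the moment, N m; "opening": finger opening in m; "grip_force": force on a finger pad.
Only numpy, scipy, OpenCV 4.12 (cv2) and the standard library are available. Lean on these libraries where they do the work, as an engineer would, in place of code of your own. Each camera call takes 0.05 s, during which the arm holds its last target. There are 200 camera calls.

## Working session

There is one attempt and no reset: what is moved stays moved. The work goes in short steps, Python scripts to look and compute and a shell command to move; the robot and the scene stay as the last step left them, time stands still between calls to the robot, and variables do not carry over. Pictures are saved under pics/ and viewed, at most 14 in all, crops included, and the job is handed in when it is done.

```bash
ls; mkdir -p pics
python3 - <<'E'
from station import ctrl, optics
import cv2
for n in("scene","top"):
    d=optics.get_image(n);cv2.imwrite(f"pics/{n}0.png",d["image"])
    print({k:v for k,v in d.items() if k!="image"})
o=ctrl.get_obs();print(o)
E
```

```text
pics
{'fx': 494.8735333029311, 'fy': 494.8735333029311, 'cx': 277.07770270448964, 'cy': 209.2842716344933, 'rvec': array([ 0.61322993, -2.65843132,  1.1982857 ]), 'tvec': array([0.4897781 , 0.19614739, 1.23861188])}
{'fx': 383.73025152266916, 'fy': 383.73025152266916, 'cx': 279.18350999265385, 'cy': 214.51018753979275, 'rvec': array([ 2.20450563, -2.14425599,  0.09216254]), 'tvec': array([-0.0130536 ,  0.5504102 ,  0.87066123])}
{'t': 0.1, 'q': array([-1.33899388e+00,  5.33106268e-02,  1.61410872e+00, -1.01162320e-05,
        1.47600785e+00, -1.19014907e-01]), 'dq': array([ 7.26438255e-04, -2.55229425e-03, -2.98890349e-03,  3.22211713e-04,
       -3.48625101e-04,  6.97401675e-05]), 'effort': array([-2.65000608e-04, -3.94907999e+01, -3.71361637e+01, -1.33101430e-04,
        3.96989679e-03,  6.77328785e-06]), 'tool_pos': array([ 0.21465372, -0.586402  ,  0.23020235]), 'tool_rot': array([-3.09158263e+00, -5.47923037e-01,  1.78112607e-04]), 'contact_force': array([0.04290136, 0.01116807, 0.42369933]), 'wrist_torque': array([ 0.00273178, -0.01309382,  0.02015999]), 'grip_force': 0.0, 'opening': 0.08573033199930047}
```

View pics/scene0.png

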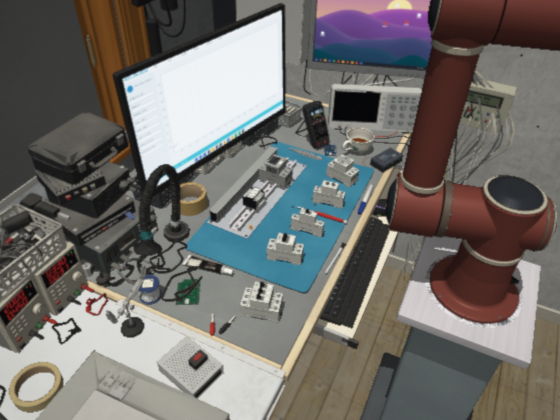

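View pics/top0.png

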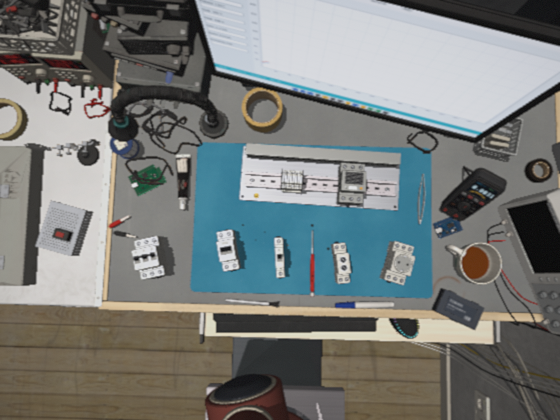

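```bash
cat > h.py <<'E'
import numpy as np, cv2
from station import ctrl, optics
def cam(d):
    K=np.array([[d["fx"],0,d["cx"]],[0,d["fy"],d["cy"]],[0,0,1]]);R=cv2.Rodrigues(np.array(d["rvec"]))[0];t=np.array(d["tvec"])
    return K,R,t
def ray(d,uv):
    K,R,t=cam(d);return -R.T@t,R.T@np.linalg.inv(K)@np.array([uv[0],uv[1],1.])
def onplane(d,uv,z):
    c,r=ray(d,uv);return c+r*(z-c[2])/r[2]
def tri(ds,du,ts,tu):
    c1,r1=ray(ds,du);c2,r2=ray(ts,tu);a=np.linalg.lstsq(np.c_[r1,-r2],c2-c1,rcond=None)[0]
    p,q=c1+a[0]*r1,c2+a[1]*r2;return (p+q)/2,np.linalg.norm(p-q)
def proj(d,P):
    K,R,t=cam(d);return cv2.projectPoints(np.array(P,float).reshape(-1,1,3),np.array(d["rvec"]),t,K,None)[0][:,0]
E
python3 - <<'E'
from h import *
import pickle
S={n:optics.get_image(n) for n in("scene","top")};pickle.dump(S,open("s0.pkl","wb"))
for n in S: print(n,ray(S[n],(280,210))[0].round(3))
def crop(n,y0,y1,x0,x1,k):
    im=cv2.resize(S[n]["image"][y0:y1,x0:x1],None,fx=k,fy=k,interpolation=cv2.INTER_CUBIC);cv2.imwrite(f"pics/c_{n}.png",im)
crop("top",140,300,190,435,3.2);crop("scene",145,275,210,370,4.6)
cv2.imwrite("pics/c_top.png",cv2.imread("pics/c_top.png"))
E
```

```text
scene [0.119 0.936 0.961]
top [ 0.472 -0.002  0.916]
```

View pics/c_top.png

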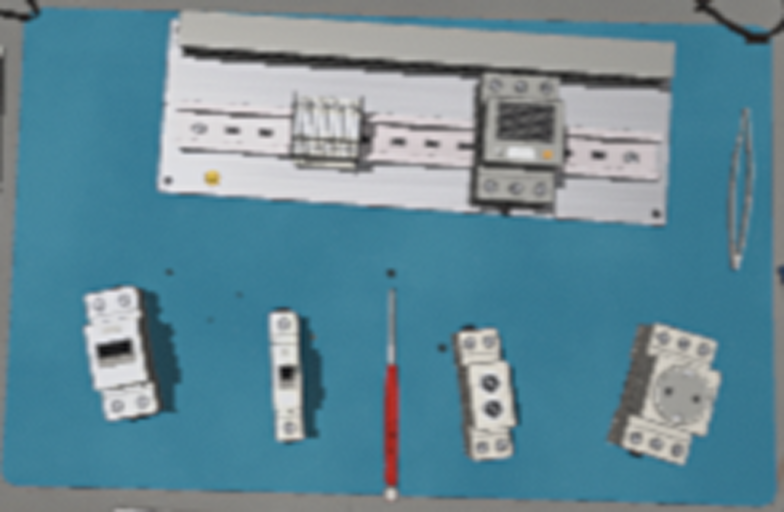

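View pics/c_scene.png

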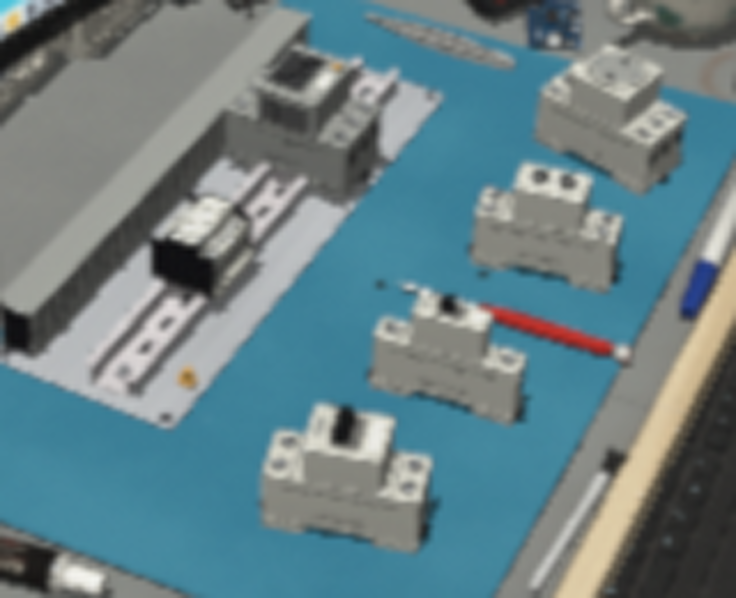

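Run:
```python
from h import *
import pickle
S=pickle.load(open("s0.pkl","rb"));s,t=S["scene"],S["top"]
T=lambda p:(190+(p[0]+.5)/3.2-.5,140+(p[1]+.5)/3.2-.5); C=lambda p:(210+(p[0]+.5)/4.6-.5,145+(p[1]+.5)/4.6-.5)
# order: (+x,+y),(-x,+y),(-x,-y),(+x,-y) nose top corners
D={"switch":([(86,330),(97,388),(152,378),(140,320)],[(305,447),(388,462),(395,417),(313,405)]),
"breaker":([(270,347),(275,400),(302,398),(298,345)],[(413,318),(487,333),(493,308),(420,290)]),
"timer":([(459,366),(468,427),(515,422),(508,360)],[(515,195),(585,210),(592,180),(522,163)]),
"socket":([(652,357),(640,415),(707,433),(721,370)],[(567,80),(628,108),(662,78),(605,45)]),
"screws":([(168,180),(656,213)],[(168,418),(433,97)]),
"railends":([(178,130),(658,160)],[(112,380),(395,80)]),
"PS":([(487,100),(486,164),(562,168),(562,104)],[(263,88),(325,107),(352,70),(290,50)])}
for n,(a,b) in D.items():
    P=[tri(s,C(q),t,T(p)) for p,q in zip(a,b)];X=np.array([p for p,_ in P]);print(n,X.mean(0).round(4),"z",X[:,2].round(3),"gap",np.round([e for _,e in P],3))
    if len(X)==4: v=X[0]+X[3]-X[1]-X[2];w=X[0]+X[1]-X[2]-X[3]; print("   yaw deg",np.degrees(np.arctan2(v[1],v[0])).round(1),np.degrees(np.arctan2(-w[0],w[1])).round(1),"size",(np.hypot(*v[:2])/2).round(4),(np.hypot(*w[:2])/2).round(4))
    else: v=X[0]-X[1];print("   yaw",np.degrees(np.arctan2(-v[0],v[1])).round(2),np.linalg.norm(v[:2]))
# bright masks in top view
hsv=cv2.cvtColor(t["image"],cv2.COLOR_BGR2HSV)
m=((hsv[...,1]<60)&(hsv[...,2]>150)).astype(np.uint8)
for n,(u,v) in {"switch":(228,250),"breaker":(280,257),"timer":(342,263),"socket":(402,262)}.items():
    mm=np.zeros_like(m);mm[v-28:v+30,u-22:u+24]=m[v-28:v+30,u-22:u+24]
    c=max(cv2.findContours(mm,0,2)[0],key=cv2.contourArea)
    W=np.array([onplane(t,p,.046)[:2] for p in c[:,0]])*1000
    r=cv2.minAreaRect(W.astype(np.float32));print(n,np.round(r[0],1),np.round(r[1],1),round(r[2],1))
```

```text
switch [0.4647 0.1152 0.0677] z [0.07  0.069 0.066 0.066] gap [0.001 0.005 0.001 0.005]
   yaw deg 13.9 15.1 size 0.0435 0.0374
breaker [ 0.4536 -0.0009  0.0683] z [0.066 0.066 0.07  0.072] gap [0.    0.008 0.006 0.002]
   yaw deg 7.9 8.9 size 0.0403 0.0187
timer [ 0.4432 -0.1394  0.0665] z [0.068 0.066 0.065 0.067] gap [0.003 0.005 0.003 0.   ]
   yaw deg 9.1 10.5 size 0.0436 0.033
socket [ 0.4479 -0.2721  0.0628] z [0.066 0.061 0.058 0.067] gap [0.002 0.003 0.    0.   ]
   yaw deg -8.2 -10.9 size 0.0436 0.0478
screws [ 0.5864 -0.091   0.0012] z [0.001 0.001] gap [0.002 0.003]
   yaw -2.35 0.3666363338825156
railends [ 0.6235 -0.0953  0.0067] z [0.01  0.003] gap [0.002 0.012]
   yaw -2.91 0.36282229261483323
PS [ 0.6232 -0.1605  0.0765] z [0.079 0.079 0.073 0.075] gap [0.004 0.004 0.002 0.002]
   yaw deg 0.5 2.4 size 0.0446 0.0523
switch [464.7 119.5] [91.1 40.8] 12.2
breaker [4.526e+02 4.000e-01] [89.1 19.1] 4.7
timer [ 443.9 -142.5] [88.9 31.6] 8.0
socket [ 446.3 -274.4] [53.6 89.3] 75.3
```

```bash
cat > go.py <<'E'
import sys, numpy as np
from scipy.spatial.transform import Rotation as Ro
from station import ctrl
# target x y z(TCP) psi(deg): tool y along world direction psi
x,y,z,psi=map(float,sys.argv[1:5]);o=ctrl.get_obs();a=np.radians(psi)
R=Ro.from_rotvec(o["tool_rot"]);ty=np.array([np.cos(a),np.sin(a),0]);tz=np.array([0,0,-1.])
D=Ro.from_matrix(np.c_[np.cross(ty,tz),ty,tz])
print("t",round(o["t"],2),"pos",o["tool_pos"].round(4),"f",o["contact_force"].round(1),"open",round(o["opening"],4),"grip",round(o["grip_force"],1),"q6",o["q"][5].round(2))
print("shift",R.inv().apply(np.array([x,y,z])-o["tool_pos"]).round(4),"turn",(R.inv()*D).as_rotvec().round(3))
E
python3 go.py .453 -.001 .2 6
python3 - <<'E'
from h import *
import pickle
t=pickle.load(open("s0.pkl","rb"))["top"]
T=lambda p:(190+(p[0]+.5)/3.2-.5,140+(p[1]+.5)/3.2-.5)
X=np.array([onplane(t,T(p),.018) for p in [(198,128),(232,130),(265,132),(398,142),(430,143),(463,146),(597,155),(632,158)]])
k,b=np.polyfit(X[:,1],X[:,0],1);print("rail x=",k,"*y+",b,"yaw",-np.degrees(np.arctan(k)),X.round(4).tolist())
for n,p,z in [("TS left",(293,118),.057),("TS right",(362,125),.057),("PS left",(487,130),.082),("PS right",(562,135),.082),("end+",(178,130),.018),("end-",(659,160),.018)]: print(n,onplane(t,T(p),z).round(4))
E
```

```text
t 0.2 pos [ 0.2147 -0.5866  0.2305] f [-0.7  0.4  0.1] open 0.0852 grip 0.0 q6 -0.12
shift [ 0.425  -0.468   0.0312] turn [-1.000e-03 -1.000e-03 -1.325e+00]
rail x= 0.042341478332098906 *y+ 0.62941839107131 yaw -2.4245397932005144 [[0.6321, 0.07, 0.018], [0.6313, 0.0448, 0.018], [0.6305, 0.0203, 0.018], [0.6257, -0.0781, 0.018], [0.6256, -0.1018, 0.018], [0.6241, -0.1262, 0.018], [0.6201, -0.2251, 0.018], [0.6185, -0.2509, 0.018]]
TS left [ 6.342e-01 -2.000e-04  5.700e-02]
TS right [ 0.6305 -0.0491  0.057 ]
PS left [ 0.6248 -0.1336  0.082 ]
PS right [ 0.6227 -0.1851  0.082 ]
end+ [0.6302 0.0847 0.018 ]
end- [ 0.6176 -0.2708  0.018 ]
```

```bash
python3 -m jog '[[[0.425,-0.468,0.03],[0,0,-1.325]],[[0.425,-0.468,0.03],[0,0,-1.325]],[[0.425,-0.468,0.03],[0,0,-1.325]],[[0.425,-0.468,0.03],[0,0,-1.325]],[[0.425,-0.468,0.03],[0,0,-1.325]]]' 1 40; python3 go.py .453 -.001 .2 6
```

```text
t: 0.7
tool_pos: [0.3092, -0.3537, 0.2191]
tool_rot: [-2.673, -1.65, -0.0]
contact_force: [1.2, 1.2, -0.2]
opening: 0.0855
grip_force: 0.0
t 0.7 pos [ 0.3092 -0.3537  0.2191] f [ 1.2  1.2 -0.2] open 0.0855 grip 0.0 q6 -0.55
shift [ 0.3798 -0.0294  0.0192] turn [ 0.    -0.    -0.569]
```

```bash
python3 -m jog '[[[0.38,-0.029,0.019],[0,0,-0.569]],[[0.38,-0.029,0.019],[0,0,-0.569]],[[0.38,-0.029,0.019],[0,0,-0.569]],[[0.38,-0.029,0.019],[0,0,-0.569]],[[0.38,-0.029,0.019],[0,0,-0.569]]]' >/dev/null; python3 go.py .453 -.001 .12 6
```

```text
t 1.2 pos [ 0.405  -0.1231  0.207 ] f [ 1.  -0.5 -0.4] open 0.0854 grip 0.0 q6 -0.57
shift [0.1167 0.0599 0.087 ] turn [ 0.001  0.001 -0.004]
```

```bash
python3 -m jog '[[[0.117,0.06,0.087],[0,0,-0.004]],[[0.117,0.06,0.087],[0,0,-0.004]],[[0.117,0.06,0.087],[0,0,-0.004]],[[0.117,0.06,0.087],[0,0,-0.004]]]' >/dev/null; python3 go.py .453 -.001 .05 6
python3 - <<'E'
from h import *
for n,(y,x) in (("scene",(130,200)),("top",(170,200))):
    im=optics.get_image(n)["image"][y:y+130,x:x+200];cv2.imwrite(f"pics/p1{n}.png",cv2.resize(im,None,fx=4,fy=4,interpolation=2))
a=[cv2.resize(cv2.imread(f"pics/p1{n}.png"),(400,260)) for n in("scene","top")]
cv2.imwrite("pics/p1.png",np.vstack(a))
E
```

```text
t 1.6 pos [0.4508 0.0011 0.116 ] f [-0.7 -0.6 -0.7] open 0.0854 grip 0.0 q6 -0.27
shift [-0.0025  0.0024  0.0659] turn [-0.006 -0.003  0.003]
```

View pics/p1.png

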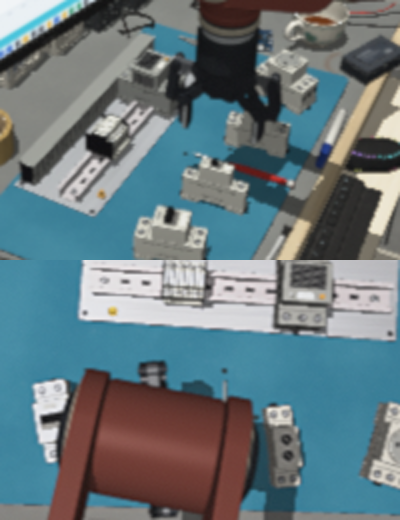

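```bash
python3 -m jog '[[[-0.002,0.002,0.025],[0,0,0]],[[-0.002,0.002,0.05],[0,0,0]],[[-0.002,0.002,0.068],[0,0,0]],[[-0.002,0.002,0.068],[0,0,0]],[[-0.002,0.002,0.068],[0,0,0]]]' >/dev/null; python3 go.py .453 -.001 .048 6
```

```text
t 2.2 pos [ 0.4558 -0.0057  0.0533] f [ 0.6 -0.8  1. ] open 0.0851 grip 0.0 q6 -0.28
shift [ 0.0049 -0.0023  0.0053] turn [ 0.002  0.001 -0.003]
```

```bash
python3 -m jog '[[[0,0,0],[0,0,0]],[[0,0,0],[0,0,0]],[[0,0,0],[0,0,0]],[[0,0,0],[0,0,0]],[[0,0,0],[0,0,0]]]' 0 40 >/dev/null; python3 go.py .453 -.001 .048 6
```

```text
t 2.7 pos [ 0.4561 -0.0047  0.0534] f [-0.9 -0.6  5.2] open 0.0439 grip 41.8 q6 -0.28
shift [ 0.004  -0.0027  0.0054] turn [ 0.002  0.001 -0.002]
```

```bash
python3 -m jog '[[[0,0,-0.03],[0,0,0]],[[0,0,-0.07],[0,0,0]],[[0,0,-0.11],[0,0,0]],[[0,0,-0.11],[0,0,0]],[[0,0,-0.11],[0,0,0]]]' >/dev/null; python3 go.py .6244 -.122 .165 -2.4
```

```text
t 3.2 pos [ 0.4554 -0.0044  0.1627] f [ 0.3  0.7 -0.8] open 0.0438 grip 41.5 q6 -0.28
shift [-0.1343  0.1559 -0.002 ] turn [0.002 0.    0.145]
```

```bash
python3 -m jog '[[[-0.134,0.156,-0.002],[0,0,0.145]],[[-0.134,0.156,-0.002],[0,0,0.145]],[[-0.134,0.156,-0.002],[0,0,0.145]],[[-0.134,0.156,-0.002],[0,0,0.145]],[[-0.134,0.156,-0.002],[0,0,0.145]]]' >/dev/null;python3 -m jog '[[[0,0,0],[0,0,0]],[[0,0,0],[0,0,0]]]'; python3 go.py .6244 -.122 .08 -2.4
python3 - <<'E'
from h import *
im=[]
for n,(y,x) in (("scene",(120,200)),("top",(120,200))):
    d=optics.get_image(n);cv2.imwrite(f"pics/p2{n}.png",d["image"]);im.append(cv2.resize(d["image"][y:y+100,x:x+200],None,fx=3,fy=3,interpolation=2))
cv2.imwrite("pics/p2.png",np.vstack(im))
E
```

```text
t: 3.9
tool_pos: [0.6223, -0.1208, 0.1619]
tool_rot: [-2.265, -2.172, 0.003]
contact_force: [-0.5, 0.1, -0.5]
opening: 0.0439
grip_force: 41.6
t 3.9 pos [ 0.6223 -0.1208  0.1619] f [-0.5  0.1 -0.5] open 0.0439 grip 41.6 q6 -0.27
shift [-0.0012  0.0024  0.0819] turn [-0.004 -0.001  0.   ]
```

View pics/p2.png

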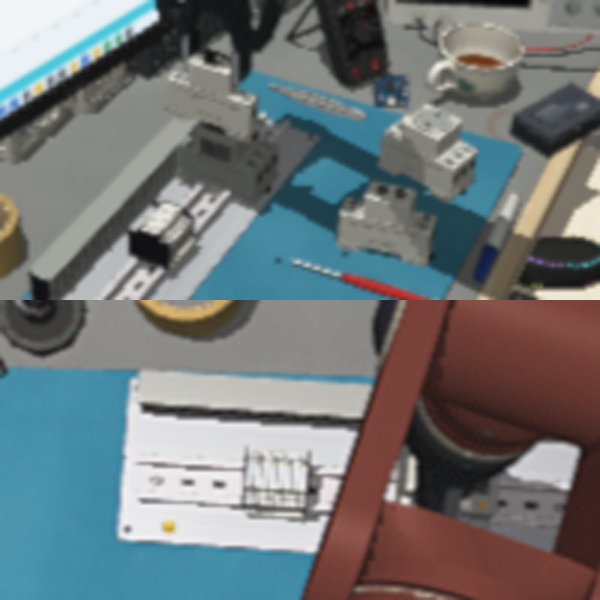

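```bash
python3 -m jog '[[[0,0.002,0.03],[-0.004,0,0]],[[0,0.002,0.06],[-0.004,0,0]],[[0,0.002,0.085],[-0.004,0,0]],[[0,0.002,0.085],[-0.004,0,0]],[[0,0.002,0.085],[-0.004,0,0]]]' ; python3 go.py .6244 -.120 .063 -2.4
python3 - <<'E'
from h import *
d=optics.get_image("scene");cv2.imwrite("pics/p3.png",cv2.resize(d["image"][130:230,210:310],None,fx=5,fy=5,interpolation=2))
E
```

```text
t: 4.5
tool_pos: [0.6254, -0.1211, 0.0795]
tool_rot: [2.265, 2.173, 0.004]
contact_force: [1.0, 0.6, 0.2]
opening: 0.0437
grip_force: 41.6
t 4.5 pos [ 0.6254 -0.1211  0.0795] f [1.  0.6 0.2] open 0.0437 grip 41.6 q6 -0.27
shift [ 0.0011 -0.0011  0.0165] turn [ 0.004 -0.     0.001]
```

View pics/p3.png

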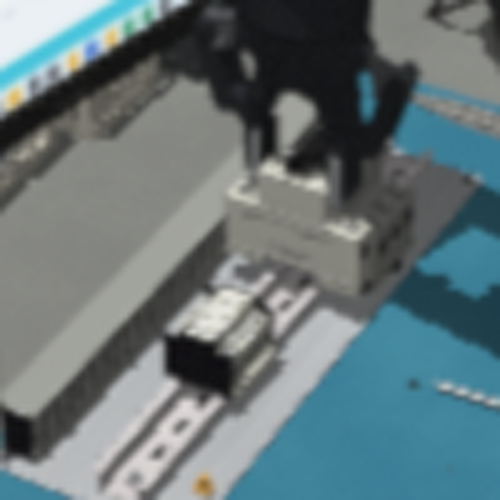

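```bash
python3 -m jog '[[[0.001,-0.001,0.005],[0,0,0]],[[0.001,-0.001,0.01],[0,0,0]],[[0.001,-0.001,0.014],[0,0,0]],[[0.001,-0.001,0.017],[0,0,0]],[[0.001,-0.001,0.017],[0,0,0]]]' ; python3 go.py .6244 -.120 .061 -2.4
```

```text
t: 5.05
tool_pos: [0.6254, -0.1209, 0.0634]
tool_rot: [2.266, 2.172, 0.004]
contact_force: [-3.0, 1.0, 5.3]
opening: 0.0441
grip_force: 42.4
t 5.05 pos [ 0.6254 -0.1209  0.0634] f [-3.   1.   5.3] open 0.0441 grip 42.4 q6 -0.27
shift [ 0.0009 -0.0011  0.0024] turn [ 0.004  0.    -0.   ]
```

```bash
python3 -m jog '[[[0,0,0.002],[0,0,0]],[[0,0,0.003],[0,0,0]],[[0,0,0.003],[0,0,0]]]'
```

```text
t: 5.35
tool_pos: [0.6256, -0.1211, 0.0633]
tool_rot: [2.266, 2.173, 0.003]
contact_force: [-9.1, 3.0, 19.4]
opening: 0.0439
grip_force: 43.8
```

```bash
python3 -m jog '[[[0,0,-0.003],[0,0,0]],[[0,0,-0.003],[0,0,0]],[[0,0,-0.003],[0,0,0]],[[0,0,-0.003],[0,0,0]]]' 1 >/dev/null; python3 -m jog '[[[0,0,-0.03],[0,0,0]],[[0,0,-0.07],[0,0,0]],[[0,0,-0.1],[0,0,0]],[[0,0,-0.1],[0,0,0]]]'; python3 go.py .4647 .1155 .165 12.5
```

```text
t: 6.15
tool_pos: [0.6279, -0.1217, 0.1681]
tool_rot: [2.259, 2.166, 0.012]
contact_force: [1.4, -0.2, -0.7]
opening: 0.0851
grip_force: 0.0
t 6.15 pos [ 0.6279 -0.1217  0.1681] f [ 1.4 -0.2 -0.7] open 0.0851 grip 0.0 q6 -0.27
shift [ 2.302e-01 -1.730e-01  2.000e-04] turn [ 0.013  0.004 -0.26 ]
```

```bash
python3 -m jog '[[[0.23,-0.173,0],[0.013,0.004,-0.26]],[[0.23,-0.173,0],[0.013,0.004,-0.26]],[[0.23,-0.173,0],[0.013,0.004,-0.26]],[[0.23,-0.173,0],[0.013,0.004,-0.26]],[[0.23,-0.173,0],[0.013,0.004,-0.26]]]' >/dev/null; python3 go.py .4647 .1155 .1 12.5
python3 - <<'E'
from h import *
d=optics.get_image("scene");e=optics.get_image("top")["image"]
cv2.imwrite("pics/p4.png",np.hstack([cv2.resize(d["image"][130:280,210:310],None,fx=4,fy=4,interpolation=2),cv2.resize(e[130:280,280:380],None,fx=4,fy=4,interpolation=2)]))
E
```

```text
t 6.65 pos [0.481  0.0864 0.1599] f [0.6 1.3 0.8] open 0.0849 grip 0.0 q6 -0.19
shift [ 0.0316 -0.009   0.0601] turn [-0.01  -0.005 -0.001]
```

View pics/p4.png

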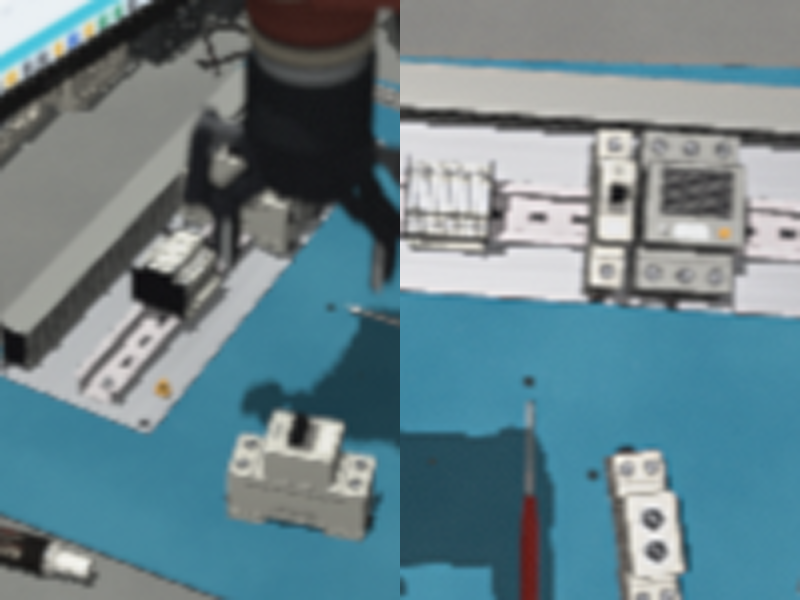

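```bash
python3 -m jog '[[[0.032,-0.009,0.03],[-0.01,-0.005,0]],[[0.032,-0.009,0.06],[-0.01,-0.005,0]],[[0.032,-0.009,0.06],[-0.01,-0.005,0]],[[0.032,-0.009,0.06],[-0.01,-0.005,0]]]' >/dev/null; python3 go.py .4647 .1155 .053 12.5
python3 - <<'E'
from h import *
d=optics.get_image("top")
T=lambda p:(280+(p[0]-400+.5)/4-.5,130+(p[1]+.5)/4-.5)
for p in [(597,200),(634,202),(616,190)]: print(onplane(d,T(p),.082).round(4))
for p in [(647,165),(742,168)]: print("PS",onplane(d,T(p),.082).round(4))
E
```

```text
t 7.15 pos [0.4663 0.1142 0.1009] f [ 1.  -0.4  0.9] open 0.0854 grip 0.0 q6 -0.13
shift [ 0.0017 -0.0013  0.0479] turn [-0.001  0.    -0.001]
[ 0.6254 -0.1051  0.082 ]
[ 0.6249 -0.1255  0.082 ]
[ 0.6313 -0.1155  0.082 ]
PS [ 0.6457 -0.1323  0.082 ]
PS [ 0.6454 -0.1846  0.082 ]
```

```bash
python3 -m jog '[[[0.002,-0.001,0.025],[0,0,0]],[[0.002,-0.001,0.048],[0,0,0]],[[0.002,-0.001,0.048],[0,0,0]],[[0.002,-0.001,0.048],[0,0,0]]]' >/dev/null; python3 go.py .4647 .1155 .053 12.5;  python3 -m jog '[[[0,0,0],[0,0,0]],[[0,0,0],[0,0,0]],[[0,0,0],[0,0,0]],[[0,0,0],[0,0,0]],[[0,0,0],[0,0,0]]]' 0 40 >/dev/null; python3 go.py .4647 .1155 .053 12.5
```

```text
t 7.6 pos [0.4666 0.116  0.055 ] f [ 0.2 -0.6  0.4] open 0.0854 grip 0.0 q6 -0.13
shift [-0.0001 -0.0019  0.002 ] turn [ 0.003  0.001 -0.001]
t 8.1 pos [0.4666 0.1164 0.0551] f [ 0.1 -0.6  6. ] open 0.0435 grip 43.1 q6 -0.13
shift [-0.0005 -0.002   0.0021] turn [ 0.004  0.001 -0.   ]
```

```bash
python3 -m jog '[[[0,0,-0.03],[0,0,0]],[[0,0,-0.07],[0,0,0]],[[0,0,-0.11],[0,0,0]],[[0,0,-0.11],[0,0,0]],[[0,0,-0.11],[0,0,0]]]' >/dev/null; python3 go.py .6261 -.078 .165 -2.4
python3 - <<'E'
from h import *
d=optics.get_image("scene");cv2.imwrite("pics/p5.png",cv2.resize(d["image"][130:280,210:330],None,fx=4,fy=4,interpolation=2))
E
```

```text
t 8.6 pos [0.4654 0.1164 0.1641] f [ 0.6 -0.5 -1.7] open 0.044 grip 42.4 q6 -0.13
shift [-0.2246  0.1148 -0.0004] turn [0.003 0.    0.26 ]
```

View pics/p5.png

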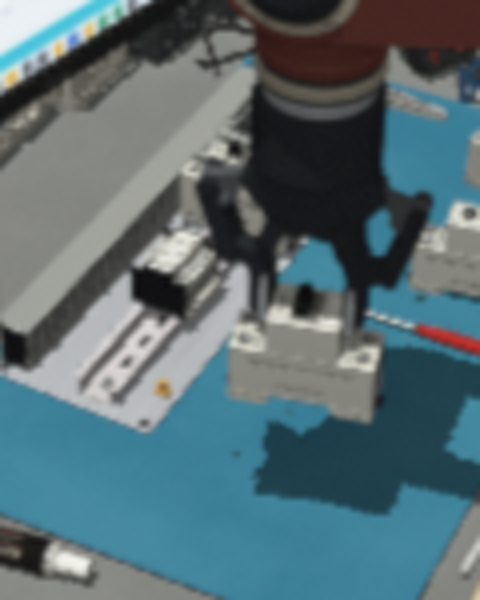

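```bash
python3 -m jog '[[[-0.225,0.115,0],[0,0,0.26]],[[-0.225,0.115,0],[0,0,0.26]],[[-0.225,0.115,0],[0,0,0.26]],[[-0.225,0.115,0],[0,0,0.26]],[[-0.225,0.115,0],[0,0,0.26]]]' >/dev/null;python3 -m jog '[[[-0.225,0.115,0],[0,0,0.26]],[[0,0,0],[0,0,0]]]' >/dev/null; python3 go.py .6261 -.078 .165 -2.4
```

```text
t 9.35 pos [ 0.6255 -0.0878  0.1567] f [-0.3  2.8 -2.9] open 0.0438 grip 42.4 q6 -0.2
shift [ 0.0098 -0.     -0.0084] turn [-0.006  0.003 -0.014]
```

```bash
python3 -m jog '[[[0,0,0],[0,0,0]],[[0,0,0],[0,0,0]]]' >/dev/null; python3 go.py .6261 -.078 .085 -2.4
```

```text
t 9.55 pos [ 0.6225 -0.0759  0.16  ] f [ 0.7  0.3 -1.4] open 0.044 grip 42.5 q6 -0.2
shift [-0.0021  0.004   0.0749] turn [-0.005 -0.001 -0.   ]
```

```bash
python3 -m jog '[[[-0.002,0.002,0.03],[-0.004,0,0]],[[-0.002,0.002,0.055],[-0.004,0,0]],[[-0.002,0.002,0.077],[-0.004,0,0]],[[-0.002,0.002,0.077],[-0.004,0,0]],[[-0.002,0.002,0.077],[-0.004,0,0]]]'>/dev/null ; python3 go.py .6255 -.078 .063 -2.4
python3 - <<'E'
from h import *
d=optics.get_image("scene");cv2.imwrite("pics/p6.png",cv2.resize(d["image"][130:230,210:310],None,fx=5,fy=5,interpolation=2))
E
```

```text
t 10.05 pos [ 0.626  -0.0782  0.0863] f [ 0.2 -0.7 -1.1] open 0.044 grip 42.5 q6 -0.2
shift [ 0.0002 -0.0006  0.0233] turn [ 0.004 -0.     0.   ]
```

View pics/p6.png

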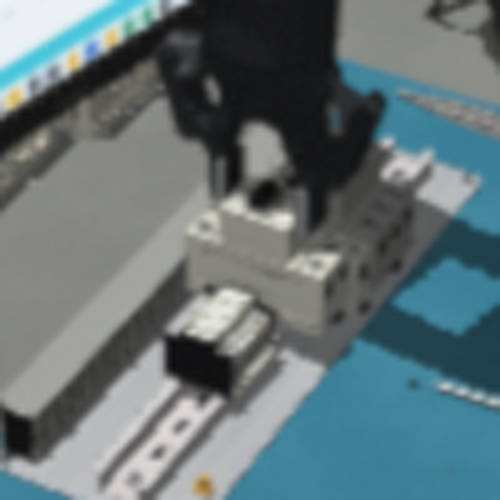

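```bash
python3 -m jog '[[[0,0,0.006],[0,0,0]],[[0,0,0.012],[0,0,0]],[[0,0,0.017],[0,0,0]],[[0,0,0.021],[0,0,0]],[[0,0,0.021],[0,0,0]]]'; python3 -m jog '[[[0,0,0.002],[0,0,0]],[[0,0,0.003],[0,0,0]],[[0,0,0.003],[0,0,0]]]'
```

```text
t: 10.6
tool_pos: [0.6267, -0.0785, 0.0656]
tool_rot: [2.265, 2.171, 0.007]
contact_force: [1.1, 0.4, -2.5]
opening: 0.0438
grip_force: 42.5
t: 10.9
tool_pos: [0.627, -0.0785, 0.0651]
tool_rot: [2.265, 2.172, 0.006]
contact_force: [-3.9, 1.1, 7.5]
opening: 0.0436
grip_force: 43.6
```

Stopped at 0.065 as expected for a seated device. Release and go to the timer.

```bash
python3 -m jog '[[[0,0,-0.002],[0,0,0]],[[0,0,-0.002],[0,0,0]],[[0,0,-0.002],[0,0,0]],[[0,0,-0.002],[0,0,0]]]' 1 >/dev/null; python3 -m jog '[[[0,0,-0.03],[0,0,0]],[[0,0,-0.07],[0,0,0]],[[0,0,-0.1],[0,0,0]],[[0,0,-0.1],[0,0,0]]]' >/dev/null; python3 go.py .4435 -.1385 .165 8.5
```

```text
t 11.7 pos [ 0.6293 -0.0792  0.1714] f [0.6 0.  0.8] open 0.0854 grip 0.0 q6 -0.2
shift [-0.067  -0.1832  0.0036] turn [ 0.016  0.004 -0.19 ]
```

```bash
python3 -m jog '[[[-0.067,-0.183,0.003],[0.012,0.004,-0.19]],[[-0.067,-0.183,0.003],[0.012,0.004,-0.19]],[[-0.067,-0.183,0.003],[0.012,0.004,-0.19]],[[-0.067,-0.183,0.003],[0.012,0.004,-0.19]],[[-0.067,-0.183,0.003],[0.012,0.004,-0.19]]]' >/dev/null;python3 -m jog '[[[0,0,0],[0,0,0]],[[0,0,0],[0,0,0]]]'>/dev/null; python3 go.py .4435 -.1385 .1 8.5
python3 - <<'E'
from h import *
d=optics.get_image("scene");e=optics.get_image("top")["image"]
cv2.imwrite("pics/p7.png",np.hstack([cv2.resize(d["image"][130:280,230:330],None,fx=4,fy=4,interpolation=2),cv2.resize(e[130:280,280:380],None,fx=4,fy=4,interpolation=2)]))
E
```

```text
t 12.4 pos [ 0.4412 -0.1377  0.161 ] f [0.  0.2 0.3] open 0.0855 grip 0.0 q6 -0.61
shift [-0.0014  0.0025  0.061 ] turn [-0.006 -0.004 -0.   ]
```

View pics/p7.png

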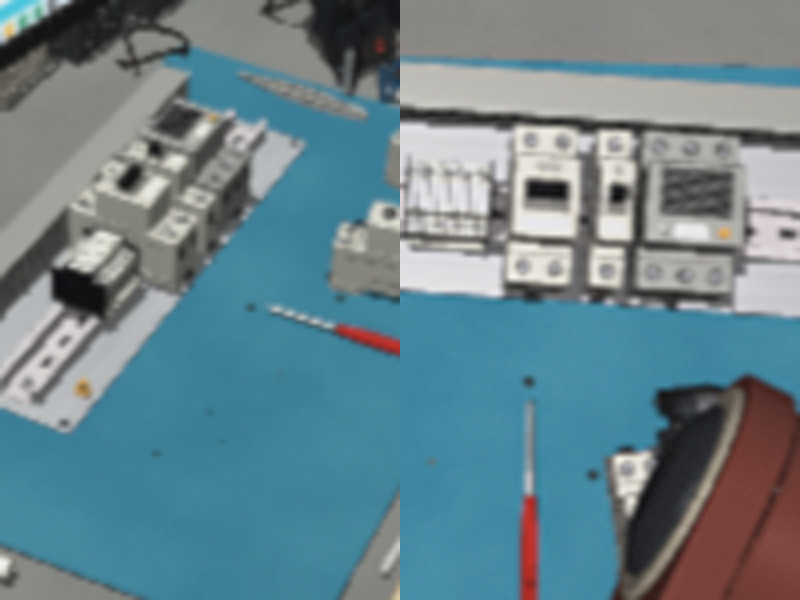

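```bash
python3 -m jog '[[[-0.001,0.001,0.04],[-0.004,-0.003,0]],[[-0.001,0.001,0.08],[-0.004,-0.003,0]],[[-0.001,0.001,0.108],[-0.004,-0.003,0]],[[-0.001,0.001,0.108],[-0.004,-0.003,0]],[[-0.001,0.001,0.108],[-0.004,-0.003,0]]]' >/dev/null; python3 go.py .4435 -.1385 .054 8.5;  python3 -m jog '[[[0,0,0],[0,0,0]],[[0,0,0],[0,0,0]],[[0,0,0],[0,0,0]],[[0,0,0],[0,0,0]],[[0,0,0],[0,0,0]]]' 0 40 >/dev/null; python3 go.py .4435 -.1385 .054 8.5
```

```text
t 13.0 pos [ 0.4415 -0.138   0.0531] f [ 0.5 -0.4  0.5] open 0.0852 grip 0.0 q6 -0.61
shift [-0.0008  0.0019 -0.0009] turn [-0.003 -0.002  0.   ]
t 13.5 pos [ 0.4422 -0.1389  0.0548] f [0.4 0.2 5.7] open 0.0436 grip 42.2 q6 -0.61
shift [0.0002 0.0014 0.0008] turn [ 0.001  0.001 -0.   ]
```

Lift, and go above the timer's place.

```bash
python3 -m jog '[[[0,0,-0.03],[0,0,0]],[[0,0,-0.07],[0,0,0]],[[0,0,-0.11],[0,0,0]],[[0,0,-0.11],[0,0,0]],[[0,0,-0.11],[0,0,0]]]' >/dev/null; python3 go.py .6206 -.209 .165 -2.4
```

```text
t 14.0 pos [ 0.4415 -0.1385  0.1638] f [-0.1  0.  -2.3] open 0.044 grip 41.8 q6 -0.61
shift [-0.0962  0.1668 -0.0012] turn [-0.    0.    0.19]
```

```bash
python3 -m jog '[[[-0.096,0.167,-0.001],[0,0,0.19]],[[-0.096,0.167,-0.001],[0,0,0.19]],[[-0.096,0.167,-0.001],[0,0,0.19]],[[-0.096,0.167,-0.001],[0,0,0.19]],[[-0.096,0.167,-0.001],[0,0,0.19]]]' >/dev/null;python3 -m jog '[[[0,0,0],[0,0,0]],[[0,0,0],[0,0,0]]]'>/dev/null; python3 go.py .6206 -.209 .085 -2.4
python3 - <<'E'
from h import *
d=optics.get_image("scene");e=optics.get_image("top")["image"]
cv2.imwrite("pics/p8.png",np.hstack([cv2.resize(d["image"][130:230,230:330],None,fx=4,fy=4,interpolation=2),cv2.resize(e[130:230,300:400],None,fx=4,fy=4,interpolation=2)]))
E
```

```text
t 14.7 pos [ 0.6188 -0.2079  0.1614] f [-0.9 -0.6 -1.6] open 0.0443 grip 42.0 q6 -0.4
shift [-0.0012  0.0023  0.0764] turn [-0.006 -0.002 -0.   ]
```

View pics/p8.png

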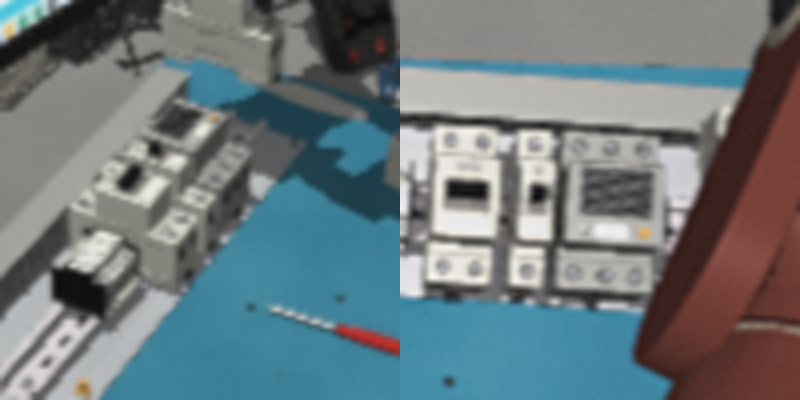

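```bash
python3 -m jog '[[[-0.001,0.001,0.03],[-0.004,0,0]],[[-0.001,0.001,0.055],[-0.004,0,0]],[[-0.001,0.001,0.077],[-0.004,0,0]],[[-0.001,0.001,0.077],[-0.004,0,0]],[[-0.001,0.001,0.077],[-0.004,0,0]]]'>/dev/null ; python3 go.py .6206 -.209 .065 -2.4
python3 - <<'E'
from h import *
d=optics.get_image("scene");e=optics.get_image("top")["image"]
cv2.imwrite("pics/p9.png",np.hstack([cv2.resize(d["image"][130:230,230:330],None,fx=4,fy=4,interpolation=2),cv2.resize(e[130:230,300:400],None,fx=4,fy=4,interpolation=2)]))
E
```

```text
t 15.3 pos [ 0.6207 -0.2093  0.087 ] f [-0.2 -0.3 -0.8] open 0.0442 grip 42.0 q6 -0.4
shift [ 0.0003 -0.0001  0.022 ] turn [ 0.002 -0.001 -0.   ]
```

View pics/p9.png

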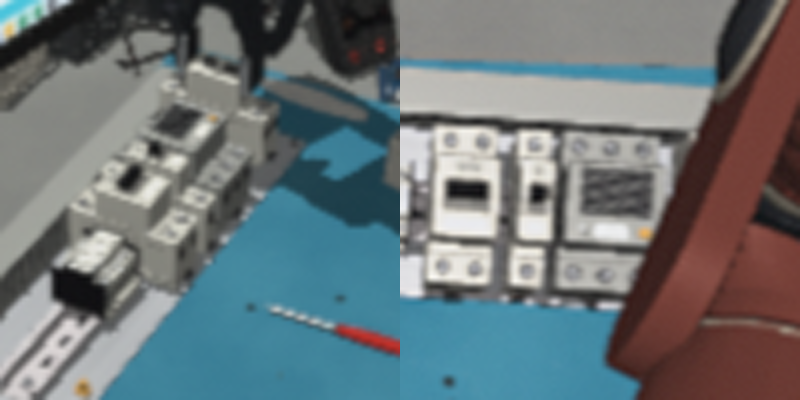

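```bash
python3 -m jog '[[[0,0,0.006],[0,0,0]],[[0,0,0.012],[0,0,0]],[[0,0,0.017],[0,0,0]],[[0,0,0.022],[0,0,0]],[[0,0,0.022],[0,0,0]]]'; python3 -m jog '[[[0,0,0.002],[0,0,0]],[[0,0,0.003],[0,0,0]],[[0,0,0.003],[0,0,0]]]'
```

```text
t: 15.9
tool_pos: [0.6216, -0.2097, 0.0649]
tool_rot: [2.267, 2.173, 0.003]
contact_force: [-0.5, 1.1, 1.8]
opening: 0.044
grip_force: 42.4
t: 16.2
tool_pos: [0.6218, -0.2098, 0.0648]
tool_rot: [2.267, 2.174, 0.002]
contact_force: [-6.4, 3.3, 14.2]
opening: 0.0438
grip_force: 43.8
```

Seated at 0.0648 (= 0.0548 + 10 mm). Release; next, the socket.

```bash
python3 -m jog '[[[0,0,-0.003],[0,0,0]],[[0,0,-0.003],[0,0,0]],[[0,0,-0.003],[0,0,0]],[[0,0,-0.003],[0,0,0]]]' 1 >/dev/null; python3 -m jog '[[[0,0,-0.03],[0,0,0]],[[0,0,-0.07],[0,0,0]],[[0,0,-0.1],[0,0,0]],[[0,0,-0.1],[0,0,0]]]' >/dev/null; python3 go.py .447 -.268 .165 -13.5
python3 - <<'E'
from h import *
import pickle
S=pickle.load(open("s0.pkl","rb"));t=S["top"]
# socket: outlet face circle, dark vs. white; nose rim at z~.073; use clicked ellipse (684,395) in crop, and bright mask with dark left side excluded
T=lambda p:(190+(p[0]+.5)/3.2-.5,140+(p[1]+.5)/3.2-.5)
print("face centre",onplane(t,T((684,395)),.074).round(4))
for a,b in [((650,325),(716,348)),((622,450),(687,463))]:
    A,B=onplane(t,T(a),.046),onplane(t,T(b),.046);print("shoulder end",((A+B)/2).round(4),np.degrees(np.arctan2(-(A-B)[0],(A-B)[1])).round(1))
E
```

```text
t 17.0 pos [ 0.6241 -0.211   0.1708] f [0.6 0.2 1.2] open 0.0856 grip 0.0 q6 -0.4
shift [-0.0643 -0.1746  0.004 ] turn [0.012 0.002 0.194]
face centre [ 0.4475 -0.2712  0.074 ]
shoulder end [ 0.4877 -0.2795  0.046 ] -17.8
shoulder end [ 0.4034 -0.2595  0.046 ] -9.6
```

```bash
python3 -m jog '[[[-0.062,-0.175,0.004],[0.01,0.002,0.194]],[[-0.062,-0.175,0.004],[0.01,0.002,0.194]],[[-0.062,-0.175,0.004],[0.01,0.002,0.194]],[[-0.062,-0.175,0.004],[0.01,0.002,0.194]],[[-0.062,-0.175,0.004],[0.01,0.002,0.194]]]' >/dev/null;python3 -m jog '[[[0,0,0],[0,0,0]],[[0,0,0],[0,0,0]]]'>/dev/null; python3 go.py .447 -.2705 .054 -13.3
```

```text
t 17.7 pos [ 0.4442 -0.264   0.1597] f [-1.   0.3 -0.4] open 0.0852 grip 0.0 q6 -0.44
shift [-0.0059  0.0052  0.1057] turn [-0.009 -0.002 -0.003]
```

```bash
python3 -m jog '[[[-0.006,0.004,0.04],[-0.006,-0.002,0]],[[-0.006,0.004,0.075],[-0.006,-0.002,0]],[[-0.006,0.004,0.105],[-0.006,-0.002,0]],[[-0.006,0.004,0.106],[-0.006,-0.002,0]],[[-0.006,0.004,0.106],[-0.006,-0.002,0]]]' >/dev/null; python3 go.py .447 -.2705 .054 -13.3;  python3 -m jog '[[[0,0,0],[0,0,0]],[[0,0,0],[0,0,0]],[[0,0,0],[0,0,0]],[[0,0,0],[0,0,0]],[[0,0,0],[0,0,0]]]' 0 40 >/dev/null; python3 go.py .447 -.2705 .054 -13.3
```

```text
t 18.2 pos [ 0.4458 -0.2701  0.0538] f [ 0.5  0.2 -0.4] open 0.0852 grip 0.0 q6 -0.45
shift [-0.0001  0.0012 -0.0002] turn [-0.004 -0.001 -0.003]
t 18.7 pos [ 0.4465 -0.2715  0.0561] f [ 0.6 -0.2  7.1] open 0.0439 grip 41.6 q6 -0.45
shift [0.0011 0.0002 0.0021] turn [ 0.001  0.001 -0.004]
```

```bash
python3 -m jog '[[[0,0,-0.03],[0,0,0]],[[0,0,-0.07],[0,0,0]],[[0,0,-0.11],[0,0,0]],[[0,0,-0.13],[0,0,0]],[[0,0,-0.13],[0,0,0]]]' >/dev/null; python3 go.py .6307 .031 .18 -2.4
```

```text
t 19.2 pos [ 0.4472 -0.272   0.1882] f [ 0.9 -0.3 -2.4] open 0.0441 grip 41.9 q6 -0.45
shift [0.3376 0.1075 0.0075] turn [ 0.004  0.004 -0.194]
```

```bash
python3 -m jog '[[[0.337,0.108,0.002],[0,0,-0.194]],[[0.337,0.108,0.002],[0,0,-0.194]],[[0.337,0.108,0.002],[0,0,-0.194]],[[0.337,0.108,0.002],[0,0,-0.194]],[[0.337,0.108,0.002],[0,0,-0.194]]]' >/dev/null;python3 -m jog '[[[0,0,0],[0,0,0]],[[0,0,0],[0,0,0]]]'>/dev/null; python3 go.py .6307 .031 .18 -2.4
```

```text
t 19.9 pos [ 0.5743 -0.0557  0.1796] f [ 0.  -0.3 -2.4] open 0.0442 grip 42.0 q6 -0.19
shift [ 0.0888  0.0529 -0.0007] turn [-0.007 -0.001  0.002]
```

```bash
python3 -m jog '[[[0.089,0.053,0],[0,0,0]],[[0.089,0.053,0],[0,0,0]],[[0.089,0.053,0],[0,0,0]],[[0.089,0.053,0],[0,0,0]]]' >/dev/null;python3 -m jog '[[[0,0,0],[0,0,0]],[[0,0,0],[0,0,0]]]'>/dev/null; python3 go.py .6307 .031 .088 -2.4
python3 - <<'E'
from h import *
d=optics.get_image("scene");e=optics.get_image("top")["image"]
cv2.imwrite("pics/p10.png",np.hstack([cv2.resize(d["image"][130:230,210:310],None,fx=4,fy=4,interpolation=2),cv2.resize(e[130:230,300:400],None,fx=4,fy=4,interpolation=2)]))
E
```

```text
t 20.5 pos [0.6313 0.0281 0.1818] f [-0.6  0.1 -2.8] open 0.0441 grip 42.3 q6 -0.03
shift [ 0.0029 -0.0004  0.0938] turn [-0.004 -0.    -0.002]
```

```bash
python3 -m jog '[[[0.003,-0.002,0.03],[-0.003,0,0]],[[0.003,-0.002,0.06],[-0.003,0,0]],[[0.003,-0.002,0.092],[-0.003,0,0]],[[0.003,-0.002,0.092],[-0.003,0,0]],[[0.003,-0.002,0.092],[-0.003,0,0]]]'>/dev/null ; python3 go.py .6307 .031 .066 -2.4
```

```text
t 21.1 pos [0.6296 0.0323 0.0903] f [ 0.7 -0.8 -1.2] open 0.0439 grip 42.3 q6 -0.02
shift [-0.0013  0.0012  0.0243] turn [-0.001 -0.    -0.001]
```

```bash
python3 -m jog '[[[0,0.001,0.006],[0,0,0]],[[0,0.001,0.012],[0,0,0]],[[0,0.001,0.018],[0,0,0]],[[0,0.001,0.024],[0,0,0]],[[0,0.001,0.024],[0,0,0]]]'; python3 -m jog '[[[0,0,0.002],[0,0,0]],[[0,0,0.003],[0,0,0]],[[0,0,0.003],[0,0,0]]]'
```

```text
t: 21.6
tool_pos: [0.6314, 0.0327, 0.0663]
tool_rot: [2.267, 2.174, 0.002]
contact_force: [1.4, -0.7, -2.3]
opening: 0.0438
grip_force: 42.1
t: 21.9
tool_pos: [0.6316, 0.0329, 0.0661]
tool_rot: [2.267, 2.175, 0.001]
contact_force: [-4.2, 0.1, 9.1]
opening: 0.0442
grip_force: 43.5
```

```bash
python3 -m jog '[[[0,0,-0.003],[0,0,0]],[[0,0,-0.003],[0,0,0]],[[0,0,-0.003],[0,0,0]],[[0,0,-0.003],[0,0,0]]]' 1 >/dev/null; python3 -m jog '[[[0,0,-0.03],[0,0,0]],[[0,0,-0.07],[0,0,0]],[[0,0,-0.12],[0,0,0]],[[0,0,-0.12],[0,0,0]]]' >/dev/null; python3 -m jog '[[[0,-0.2,-0.03],[0,0,0]],[[0,-0.2,-0.03],[0,0,0]],[[0,-0.2,-0.03],[0,0,0]],[[0,-0.2,-0.03],[0,0,0]],[[0,-0.2,-0.03],[0,0,0]]]'
python3 - <<'E'
from h import *
d=optics.get_image("scene");e=optics.get_image("top")["image"]
cv2.imwrite("pics/p11.png",np.vstack([cv2.resize(d["image"][140:240,205:345],None,fx=4,fy=4,interpolation=2)[:300],cv2.resize(e[140:215,260:400],None,fx=4,fy=4,interpolation=2)]))
E
```

```text
t: 23.2
tool_pos: [0.4272, 0.0416, 0.2164]
tool_rot: [2.266, 2.174, 0.003]
contact_force: [0.5, -0.9, -0.3]
opening: 0.0854
grip_force: 0.0
```

View pics/p11.png

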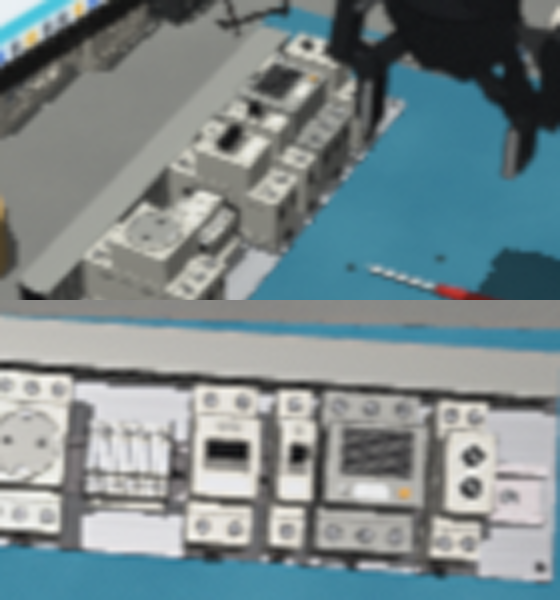

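Run:
```python
from h import *
d=optics.get_image("top")
T=lambda p:(260+(p[0]+.5)/4-.5,140+(p[1]-300+.5)/4-.5)
for n,p,z in [("timer centre",(472,473),.085),("timer L",(446,473),.082),("timer R",(496,473),.082),("PS L",(327,460),.082),("PS R",(422,460),.082),("socket R",(72,440),.082),("socket C",(22,440),.085),("TS L",(87,440),.057),("TS R",(172,445),.057),("sw L",(196,450),.082),("sw R",(264,450),.082)]: print(n,onplane(d,T(p),z)[:2].round(4))
```

```text
timer centre [ 0.6206 -0.2115]
timer L [ 0.6208 -0.198 ]
timer R [ 0.6215 -0.2254]
PS L [ 0.6262 -0.1326]
PS R [ 0.6276 -0.1847]
socket R [0.6335 0.0078]
socket C [0.6322 0.0352]
TS L [ 6.386e-01 -4.000e-04]
TS R [ 0.637  -0.0486]
sw L [ 0.6298 -0.0605]
sw R [ 0.6308 -0.0979]
```

```bash
python3 -c "
from station import job
print(job.finish_job())"
```

```text
the job is handed in; nothing more can be done
None
```

I handed the job in with all four devices seated in the order timer relay, power supply, breaker, main switch, terminal strip, service socket; by camera, the three gaps that matter measure about 8 to 13 mm, the spare breaker was never touched, and the hand-in returned no pass or fail.

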